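# Index the hand-wheel positioner by one station

### The arm

A 6-joint arm with a two-finger parallel gripper is mounted at the origin on a cart in front of the work surface, level with it; the furniture and walls round the work are solid. World frame = base frame: x ahead of the robot, y to its left, z up, the work surface at z = 0. Lengths are in mm, angles in rad, forces in N, time in s.
With the tool pointing down it reaches from about 275 to 1000 mm from the base axis. Payload 8.4 kg.
Tool frame: the origin (TCP) lies at the very end of the fingers, on their centre line; the grasp point (between the pads) lies 19 mm behind it (r.tcp_to_grasp is the distance from the TCP to the grasp point, in mm); z points along the fingers, y is the line along which they close (so a half turn about z gives the same grasp; the last joint's range is limited). The gripper opens to 85 mm and grips with 20 to 120 N. Pads are 22 mm wide; open, the fingers measure 114 mm over their backs; the gripper's body (76 mm by 85 mm) begins 54 mm behind the grasp point. The pads swing forward as they close: fully open they stand 13 mm farther back than shut.
Start: joints at [-1.122, 0.353, 1.633, -0, 1.155, -0.002], TCP at [272.303, -562.565, 231.281] pointing down, gripper open.
Joint ranges: [-2.63, 2.63], [-0.92, 2.1], [0.06, 2.66], [-1.3, 4.44], [0, 2.69], [-3.02, 3.02]. Speed limits (rad/s): [2.22, 2.22, 2.79, 3.14, 3.14, 3.14].

### API

Orientations are given as [roll, pitch, yaw] about the fixed x, y, z axes, in that order (R = Rz(yaw) Ry(pitch) Rx(roll)).
In Python, from rig import r gives the robot as it stands. The module is installed in compiled form; this text tells all that it offers.
- The arm moves only by the tool play_rows, never from a script. Its argument "rows" is a list of rows, each an object with "dp": the shift along the tool's x, y, z in units of 40 mm (1.0 is 40 mm), a list of three; "turn": the turn, a rotation vector about the tool's x, y, z in units of 6 degrees (1.0 is 6 degrees), a list of three; "fingers": the closure, from 0 (fully open) to 1 (shut). In form: [{"dp": [tx, ty, tz], "turn": [wx, wy, wz], "fingers": fingers}, ...]. A call has 1 to 5 rows; each row shifts and turns the commanded pose from where the row before left it, along the tool's axes as they then stand; what a row does not reach is not made up. A row lasts 1/12 s, in which the tool goes at most 41.7 mm and 7.16 degrees, less where a joint would pass 70% of its speed; a pose out of reach is approached as far as the arm can. A call is refused whole if a number of a shift passes 1 or a number of a turn 1, either way. A call with a gripper value outside its range is refused whole. The fingers move at their own pace and stop on an object; "force" is the grip in N (left out, the last holds). Time passes only in rows, so rows that do not move let the fingers close. It gives the time, the measured TCP pose, the force, the opening and the grip force at its end, in the units of the state.
- r.sense(): the state, without advancing time (a new reading comes with each control period).
- r.grab_frame(name): name is "scene" or "top" or "wrist"; returns a dict with "pixels" (420x560x3 uint8, red, green, blue), "fx", "fy", "cx", "cy" (pixels), "dist" ([k1, k2, p1, p2, k3] as OpenCV has them; the pictures are not rectified), "pose" (4x4, takes a point from camera to world coordinates). Camera axes: x right, y down, z forward; pixel columns grow to the right and rows downward; lengths in mm; the calibration is good to about 2 mm. A picture is of the moment at which its call begins. There is no depth.
- r.sign_off(): hands the job in; it is judged then, once.
The state is a dict: "clock": time; "qpos": joint angles; "qvel": joint speeds; "joint_efforts": joint torques, N m; "eef_pos": TCP position; "tcp_rot": TCP orientation; "contact_force": force on the tool from outside, world axes, zero at the start; "wrist_torque": the same for the moment, N m; "opening": opening from 0.0 (shut) to 1.0 (fully open); "grasp_force": force on a finger pad.
Only numpy, scipy, OpenCV 4.12 (cv2) and the standard library are available. Lean on these libraries where they do the work, as an engineer would, in place of code of your own. Each camera call takes 0.05 s, during which the arm holds its last target. There are 200 camera calls.

### The job

Index the welding positioner on the table by one station: with the fingertips push its hand wheel round by the upright handle, clockwise seen from above, through exactly one full turn, so that the handle is back where it started, and then let it be. Only push the handle from behind: do not grip it between the fingers, do not push on the wheel's rim, spokes or hub or on the faceplate and its work, and leave the loose things round about where they are.

Things in the scene. Friction and masses are not known exactly. Their poses are not given: they have to be found in the camera images.
- wheel (a joint): turn of the hand wheel about its vertical axis in rad; reads 0 at the start of every episode, grows clockwise seen from above, one full turn is 6.283. It turns freely without stops in both directions, needs about 0.22 N m (3 to 4 N at the handle), stays where it is left and does not coast. It is geared 8 to 1 to the faceplate.
- wheel_rim: the horizontal cast aluminium hand wheel: rim circle of radius 68 mm made of 15 mm round bar (151 mm over all), three spokes, hub 38 mm across. Origin on the wheel's vertical axis at the underside of the hub, 85 mm above the table top; z up, x points to the handle (it turns with the wheel). The rim's top is 20 mm above the origin and the hub's 24 mm (32 mm with its nut): 105 and 117 mm above the table.
- wheel_handle: the wheel's black upright handle, a fixed round post, standing on the rim at the end of one spoke, 68 mm from the wheel's axis. Origin at its foot (102 mm above the table), z up along the post; 56 mm tall, 18 mm across above its 25 mm foot collar (4 mm high), 23 mm across from 22 to 44 mm up, rounded top.
- handle_top (a point): the middle of the top of the handle, 158 mm above the table; its z axis points up.
- positioner: the fixed base of the positioner, a grey gear housing 110 x 296 x 62 mm high on a plate 130 x 335 x 12 mm. Origin on the table top under the wheel's axis; the housing runs from there along its own -y, where the faceplate is.
- faceplate: round steel faceplate, 104 mm across, on the housing, with a 64 mm brown flanged cap 55 mm tall clamped to it; top of the cap 134 mm above the table. Origin at its underside centre, 165 mm from the wheel's axis along the positioner's -y. It turns 45 degrees for one turn of the wheel.
- pin: loose turned stub pin, 25 mm across, 36 mm long, lying beside the wheel; origin at its underside centre
- bush: loose thick brown bush, 38 mm across, 58 mm long, lying beside the wheel; origin at its underside centre
- tape: loose tape measure, 70 x 82 x 39 mm, beside the wheel; origin at its underside centre
- elbow: loose bent tube, 20 mm thick, 76 mm long, lying beside the positioner; origin at its underside centre

How it is judged:
By the outcome, as a careful person would: the job done as asked, in the order asked, and still so for the second after the job is handed in, with the robot touching nothing.
It also fails if it takes over 58 s, if anything falls off the work surface, if the arm or the gripper's body presses on something with over 40 N, if the wrist force passes 120 N, or if a joint passes its speed limit or range.

## Working session

There is one attempt and no reset: what is moved stays moved. The work goes in short steps, Python scripts to look and compute and a tool call to move; the robot and the scene stay as the last step left them, time stands still between calls to the robot, and variables do not carry over. Pictures are saved under pics/ and viewed, at most 10 in all, crops included, and the job is handed in when it is done.

Besides the shell and the picture viewer there is one more tool, called in YAML: its name, and indented under it one key for each argument. play_rows: Moves the arm, as the interface text tells. Its arguments: {"type":"object","properties":{"rows":{"type":"array"},"force":{"type":"number"}},"required":["rows"]}

```bash
mkdir -p pics; python3 - <<'E'
from rig import r
import cv2
s=r.sense();print({k:s[k] for k in('clock','eef_pos','tcp_rot','contact_force','opening')})
for n in('scene','top'):
    f=r.grab_frame(n);cv2.imwrite(f'pics/{n}0.png',f['pixels'][:,:,::-1]);print(n,f['fx'],f['pose'].round(3).tolist() if hasattr(f['pose'],'round') else f['pose'])
E
```

```text
{'clock': 0.0, 'eef_pos': array([ 272.09379603, -562.11911808,  230.55039888]), 'tcp_rot': array([-3.14015746e+00, -1.13991756e-05,  4.50786348e-01]), 'contact_force': array([-0.02238961, -0.7455403 ,  0.08918698]), 'opening': 1.002402300378188}
scene 407.50879211213703 [[0.998, -0.011, 0.056, 460.524], [-0.053, -0.56, 0.827, -891.512], [0.022, -0.828, -0.56, 593.006], [0.0, 0.0, 0.0, 1.0]]
top 440.36795790499434 [[-0.012, -0.989, 0.145, 384.304], [-1.0, 0.015, 0.021, -180.089], [-0.023, -0.144, -0.989, 1042.819], [0.0, 0.0, 0.0, 1.0]]
```

View pics/scene0.png

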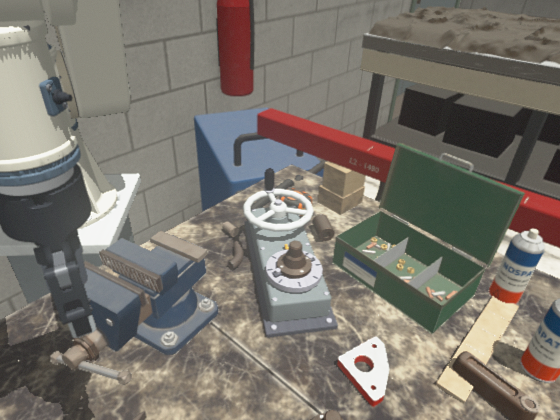

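View pics/top0.png

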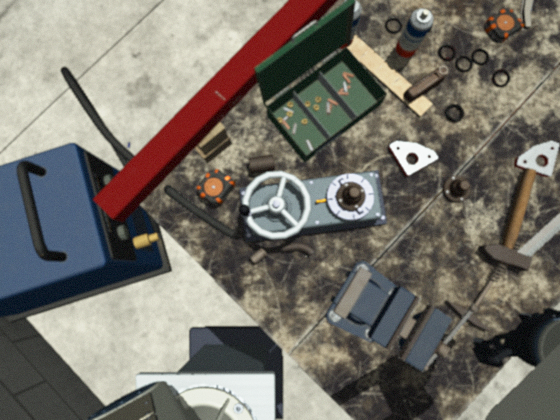

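The scene view shows the wheel hub at about (279,205) and the upright handle top at (269,171). The top view shows the hub at (277,204), the handle at (243,210), and a red beam and black bar nearby. Next I'll triangulate these and zoom in.

```bash
cat > h.py <<'E'
import numpy as np,cv2
def K(f): return np.array([[f['fx'],0,f['cx']],[0,f['fy'],f['cy']],[0,0,1.]])
def ray(f,p):
    u=cv2.undistortPoints(np.array([[p]],float),K(f),np.array(f['dist'],float))[0,0]
    T=np.array(f['pose']);d=T[:3,:3]@np.array([u[0],u[1],1]);return T[:3,3],d/np.linalg.norm(d)
def atz(f,p,z):
    o,d=ray(f,p);return o+d*(z-o[2])/d[2]
def tri(f,p,g,q):
    a,b=ray(f,p);c,d=ray(g,q)
    t=np.linalg.lstsq(np.c_[b,-d],c-a,rcond=None)[0]
    x,y=a+b*t[0],c+d*t[1];return (x+y)/2,np.linalg.norm(x-y)
def proj(f,P):
    T=np.linalg.inv(np.array(f['pose']))
    return cv2.projectPoints(np.atleast_2d(np.array(P,float)),cv2.Rodrigues(T[:3,:3])[0],T[:3,3],K(f),np.array(f['dist'],float))[0][:,0]
E
python3 - <<'E'
from rig import r
from h import *
s=r.grab_frame('scene');t=r.grab_frame('top')
for n,p,q in(('handle',(269,171),(243,210)),('hub',(279,205),(277,204)),('cap',(296,247),(352,193)),('beamend',(262,118),(100,200)),('beamendR',(262,118),(121,217))):
    print(n,[x.round(1) for x in tri(s,p,t,q)])
print('hub z117',atz(t,(277,204),117),atz(s,(279,205),117)); print('handle158',atz(t,(243,210),158),atz(s,(269,171),158))
print('cap134',atz(t,(352,193),134),atz(s,(296,243),134))
a=cv2.resize(s['pixels'][120:270,190:370],None,fx=4,fy=4,interpolation=2)[:, :, ::-1]
b=cv2.resize(t['pixels'][130:280,150:330],None,fx=4,fy=4,interpolation=2)[:, :, ::-1]
cv2.imwrite('pics/a.png',a);cv2.imwrite('pics/b.png',b)
E
```

```text
handle [array([ 508.1, -103.5,  151.1]), np.float64(0.9)]
hub [array([ 526.6, -172.9,  107. ]), np.float64(0.2)]
cap [array([ 545.4, -331.9,  123.3]), np.float64(0.2)]
beamend [array([517.4, 189.9, 158.6]), np.float64(30.6)]
beamendR [array([497.6, 140.2, 175.4]), np.float64(5.7)]
hub z117 [ 525.15881595 -173.02354314  117.        ] [ 525.16358651 -187.78419275  117.        ]
handle158 [ 507.65970416 -104.08567869  158.        ] [ 506.94555173 -115.87379547  158.        ]
cap134 [ 543.39516518 -330.14934884  134.        ] [ 544.69588611 -333.74990521  134.        ]
```

View pics/a.png

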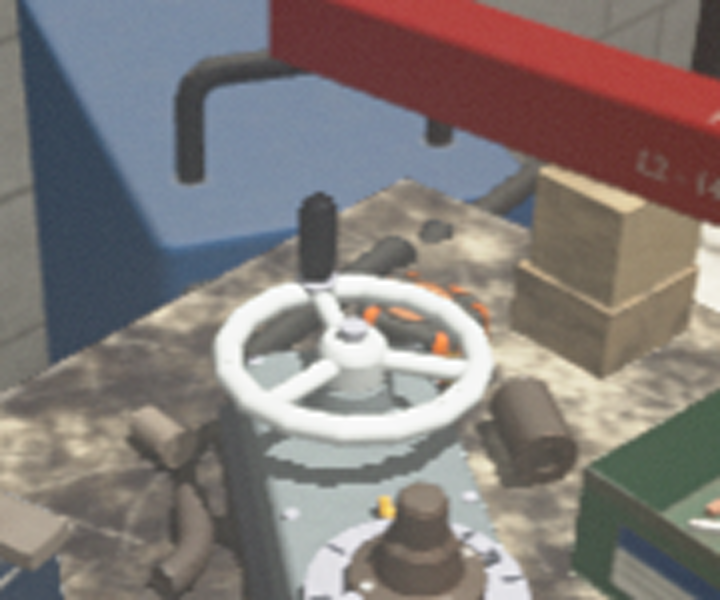

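View pics/b.png

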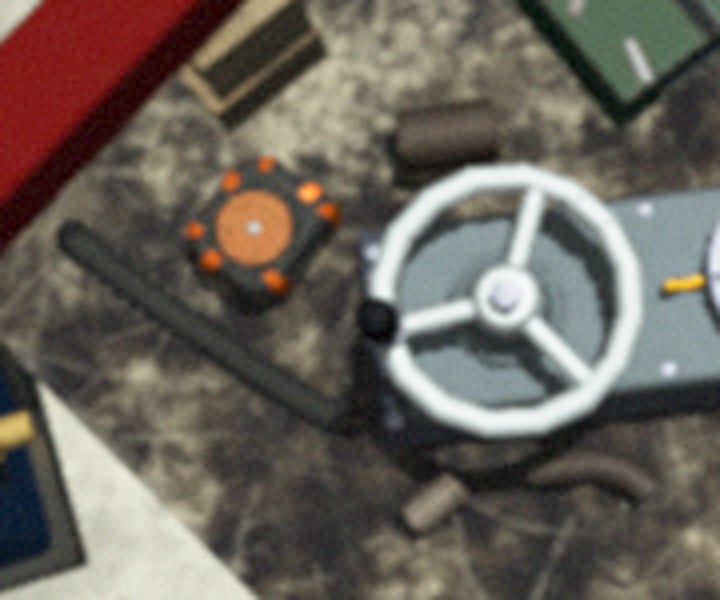

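The crops give refined pixels. Top view: rim centre (276.5,205), hub nut (276.2,204), handle top (245,210). Scene view: rim centre (278.5,209.3), nut (278,201.3), handle top (269.5,169).

```bash
python3 - <<'E'
from rig import r
from h import *
s=r.grab_frame('scene');t=r.grab_frame('top')
np.save('ref_s.npy',s['pixels']);np.save('ref_t.npy',t['pixels'])
for f,c,n,h in((t,(276.5,205),(276.2,204),(245,210)),(s,(278.5,209.3),(278,201.3),(269.5,169.3))):
    C=atz(f,c,97);N=atz(f,n,117);H=atz(f,h,157)
    print(C.round(1),N.round(1),H.round(1))
    for X in(C,N): d=H-X;print(np.hypot(*d[:2]).round(1),np.degrees(np.arctan2(d[1],d[0])).round(1))
E
```

```text
[ 526.  -171.8   97. ] [ 525.2 -171.3  117. ] [ 507.7 -108.1  157. ]
66.3 106.0
65.6 105.4
[ 525.7 -174.7   97. ] [ 524.  -173.8  117. ] [ 508.5 -106.5  157. ]
70.3 104.1
69.0 103.0
```

play_rows:
  rows:
    - {"dp": [0,0,-0.5],"turn": [0,0,1],"fingers": 1}
    - {"dp": [0.5,-0.5,0],"turn": [0,0,1],"fingers": 1}
    - {"dp": [0.5,-0.8,0],"turn": [0,0,0],"fingers": 1}
    - {"dp": [0.5,-0.8,0],"turn": [0,0,0],"fingers": 1}
    - {"dp": [0.5,-0.8,0],"turn": [0,0,0],"fingers": 1}

```text
clock: 0.72
eef_pos: [319.7, -428.0, 251.1]
tcp_rot: [-3.141, -0.0, 0.24]
contact_force: [1.1, 0.8, 0.3]
opening: 0.3
grasp_force: 0.0
```

play_rows:
  rows:
    - {"dp": [0.58,-0.74,0],"turn": [0,0,0],"fingers": 1}
    - {"dp": [0.58,-0.74,0],"turn": [0,0,0],"fingers": 1}
    - {"dp": [0.58,-0.74,0],"turn": [0,0,0],"fingers": 1}
    - {"dp": [0.58,-0.74,0],"turn": [0,0,0],"fingers": 1}
    - {"dp": [0.58,-0.74,0],"turn": [0,0,0],"fingers": 1}

```text
clock: 1.13
eef_pos: [397.2, -256.3, 251.5]
tcp_rot: [3.141, -0.0, 0.241]
contact_force: [0.1, -0.0, -0.0]
opening: 0.003
grasp_force: 0.0
```

play_rows:
  rows:
    - {"dp": [0.58,-0.74,0],"turn": [0,0,0],"fingers": 1}
    - {"dp": [0.58,-0.74,0],"turn": [0,0,0],"fingers": 1}
    - {"dp": [0.58,-0.74,0],"turn": [0,0,0],"fingers": 1}
    - {"dp": [0.58,-0.74,0],"turn": [0,0,0],"fingers": 1}
    - {"dp": [0,0,0],"turn": [0,0,0],"fingers": 1}

```text
clock: 1.55
eef_pos: [460.8, -115.9, 251.5]
tcp_rot: [-3.14, -0.002, 0.245]
contact_force: [0.0, 0.4, 0.8]
opening: -0.0
grasp_force: 0.0
```

```bash
python3 - <<'E'
from rig import r
from h import *
s=r.sense();p=s['eef_pos'];print(p,s['tcp_rot'],s['opening'])
f=r.grab_frame('wrist')
for P in([508.3,-107.2,158],[525.3,-173,117],[p[0],p[1],0]):print(proj(f,P))
cv2.imwrite('pics/w.png',f['pixels'][:,:,::-1])
E
```

```text
[ 460.80974462 -115.87110625  251.53569081] [-3.14012839e+00 -1.99095637e-03  2.45061524e-01] -1.3592242421014843e-05
[[282.90965515 138.88155021]]
[[376.26242568 132.33833354]]
[[278.25344391 169.73545635]]
```

View pics/w.png

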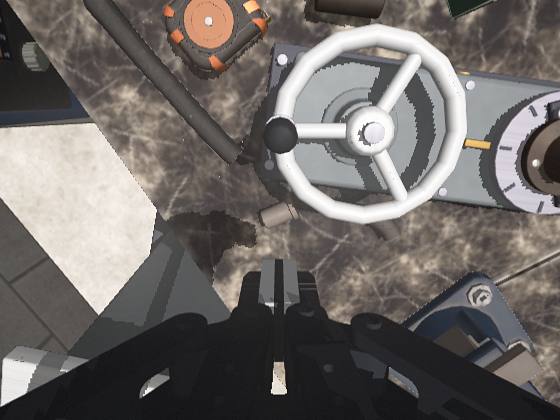

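The wrist view confirms the estimate: handle seen at (282,134) against a predicted (283,139), hub at (372,132) against (376,132). The way down behind the handle is clear. I'll descend and compute the arc.

play_rows:
  rows:
    - {"dp": [0,0,0.8],"turn": [0,0,0],"fingers": 1}
    - {"dp": [0,0,0.8],"turn": [0,0,0],"fingers": 1}
    - {"dp": [0,0,0.8],"turn": [0,0,0],"fingers": 1}
    - {"dp": [0,0,0.7],"turn": [0,0,0],"fingers": 1}
    - {"dp": [0,0,0],"turn": [0,0,0],"fingers": 1}

```text
clock: 2.02
eef_pos: [455.0, -120.8, 123.0]
tcp_rot: [-3.138, 0.007, 0.241]
contact_force: [-1.5, 0.9, -0.2]
opening: 0.003
grasp_force: 0.0
```

```bash
cat > plan.py <<'E'
import sys,numpy as np
from rig import r
# usage: plan.py th_from th_to step(deg): rows in tool units from the measured pose
C=np.array([525.5,-171.5]);a,b,st=map(float,sys.argv[1:4])
s=r.sense();p=s['eef_pos'];y=s['tcp_rot'][2]
print('at',p.round(1),'yaw',y.round(3),'F',s['contact_force'].round(1),'t',s['clock'])
R=np.array([[np.cos(y),np.sin(y)],[np.sin(y),-np.cos(y)]])  # columns tool x,y
q=p[:2]
for th in np.arange(a,b-.01,-st):
    t=np.radians(th);d=np.array([np.sin(t),-np.cos(t)]);H=C+68*np.array([np.cos(t),np.sin(t)])
    dt=R.T@d;c=np.clip(dt/.35,-1,1)*[11,14.5]
    g=H-11.5*d-R@c;print(round(th-103.8),g.round(0),((R.T@(g-q))/40).round(2));q=g
E
python3 plan.py 113.8 -246.2 10
```

```text
at [ 455.  -120.8  123. ] yaw 0.241 F [-1.5  0.9 -0.2] t 2.0167
10 [ 479. -124.] [0.56 0.21]
0 [ 487. -111.] [ 0.29 -0.26]
-10 [ 497. -100.] [ 0.3 -0.2]
-20 [507. -92.] [ 0.3  -0.15]
-30 [519. -92.] [0.29 0.07]
-40 [531. -94.] [0.27 0.13]
-50 [542. -98.] [0.25 0.17]
-60 [ 552. -105.] [0.21 0.21]
-70 [ 562. -113.] [0.18 0.25]
-80 [ 574. -121.] [0.26 0.27]
-90 [ 585. -130.] [0.21 0.29]
-100 [ 594. -140.] [0.16 0.3 ]
-110 [ 601. -151.] [0.1 0.3]
-120 [ 601. -163.] [-0.07  0.29]
-130 [ 599. -175.] [-0.13  0.27]
-140 [ 594. -186.] [-0.17  0.25]
-150 [ 588. -196.] [-0.21  0.21]
-160 [ 580. -205.] [-0.25  0.18]
-170 [ 572. -219.] [-0.27  0.3 ]
-180 [ 564. -232.] [-0.29  0.26]
-190 [ 554. -243.] [-0.3  0.2]
-200 [ 544. -251.] [-0.3   0.15]
-210 [ 532. -251.] [-0.29 -0.07]
-220 [ 520. -249.] [-0.27 -0.13]
-230 [ 509. -245.] [-0.25 -0.17]
-240 [ 499. -238.] [-0.21 -0.21]
-250 [ 489. -230.] [-0.18 -0.25]
-260 [ 477. -222.] [-0.26 -0.27]
-270 [ 466. -213.] [-0.21 -0.29]
-280 [ 457. -203.] [-0.16 -0.3 ]
-290 [ 450. -192.] [-0.1 -0.3]
-300 [ 450. -180.] [ 0.07 -0.29]
-310 [ 452. -168.] [ 0.13 -0.27]
-320 [ 457. -157.] [ 0.17 -0.25]
-330 [ 463. -147.] [ 0.21 -0.21]
-340 [ 471. -138.] [ 0.25 -0.18]
-350 [ 479. -124.] [ 0.27 -0.3 ]
```

play_rows:
  rows:
    - {"dp": [0.45,0,0],"turn": [0,0,0],"fingers": 1}
    - {"dp": [0.4,-0.05,0],"turn": [0,0,0],"fingers": 1}
    - {"dp": [0.3,-0.2,0],"turn": [0,0,0],"fingers": 1}
    - {"dp": [0.3,-0.15,0],"turn": [0,0,0],"fingers": 1}
    - {"dp": [0,0,0],"turn": [0,0,0],"fingers": 1}

```text
clock: 2.43
eef_pos: [513.1, -90.4, 128.3]
tcp_rot: [3.141, -0.002, 0.242]
contact_force: [-0.8, 0.8, 0.4]
opening: -0.002
grasp_force: 0.0
```

```bash
python3 plan.py 73.8 -56.2 10; python3 - <<'E'
from rig import r
from h import *
f=r.grab_frame('wrist');t=r.grab_frame('top')
a=cv2.resize(t['pixels'][150:255,220:360],None,fx=4,fy=4,interpolation=2)
cv2.imwrite('pics/c.png',np.hstack([cv2.resize(a,(400,300)),cv2.resize(f['pixels'],(400,300))])[:,:,::-1])
E
```

```text
at [513.1 -90.4 128.3] yaw 0.242 F [-0.8  0.8  0.4] t 2.4333
-30 [519. -92.] [0.14 0.06]
-40 [531. -94.] [0.27 0.13]
-50 [542. -98.] [0.24 0.17]
-60 [ 552. -105.] [0.21 0.21]
-70 [ 562. -113.] [0.18 0.25]
-80 [ 574. -121.] [0.26 0.27]
-90 [ 585. -130.] [0.21 0.29]
-100 [ 594. -140.] [0.16 0.3 ]
-110 [ 601. -151.] [0.1 0.3]
-120 [ 601. -163.] [-0.07  0.29]
-130 [ 599. -174.] [-0.13  0.27]
-140 [ 594. -186.] [-0.17  0.24]
-150 [ 588. -196.] [-0.21  0.21]
-160 [ 580. -205.] [-0.25  0.18]
```

View pics/c.png

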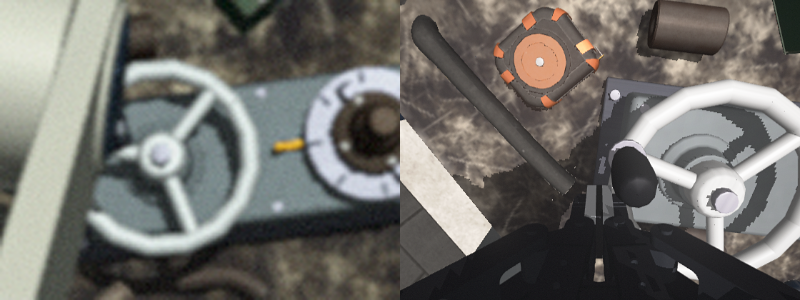

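The wrist half shows the handle touching the finger's front corner, with its spoke turned about 25° clockwise, so the push works. I'll carry on round the arc.

play_rows:
  rows:
    - {"dp": [0.15,0.06,0],"turn": [0,0,0],"fingers": 1}
    - {"dp": [0.27,0.13,0],"turn": [0,0,0],"fingers": 1}
    - {"dp": [0.24,0.17,0],"turn": [0,0,0],"fingers": 1}
    - {"dp": [0.21,0.21,0],"turn": [0,0,0],"fingers": 1}
    - {"dp": [0.18,0.25,0],"turn": [0,0,0],"fingers": 1}

```text
clock: 2.95
eef_pos: [559.6, -112.5, 127.2]
tcp_rot: [-3.14, 0.001, 0.241]
contact_force: [-2.3, 6.3, 0.2]
opening: -0.001
grasp_force: 2.4
```

```bash
python3 plan.py 23.8 -56.2 10
```

```text
at [ 559.6 -112.5  127.2] yaw 0.241 F [-2.3  6.3  0.2] t 2.95
-80 [ 574. -121.] [0.31 0.29]
-90 [ 585. -130.] [0.21 0.29]
-100 [ 594. -140.] [0.16 0.3 ]
-110 [ 601. -151.] [0.1 0.3]
-120 [ 601. -163.] [-0.07  0.29]
-130 [ 599. -174.] [-0.13  0.27]
-140 [ 594. -186.] [-0.17  0.24]
-150 [ 588. -196.] [-0.21  0.21]
-160 [ 580. -205.] [-0.25  0.18]
```

play_rows:
  rows:
    - {"dp": [0.28,0.27,0],"turn": [0,0,0],"fingers": 1}
    - {"dp": [0.21,0.29,0],"turn": [0,0,0],"fingers": 1}
    - {"dp": [0.16,0.3,0],"turn": [0,0,0],"fingers": 1}
    - {"dp": [0.1,0.3,0],"turn": [0,0,0],"fingers": 1}
    - {"dp": [-0.07,0.29,0],"turn": [0,0,0],"fingers": 1}

```text
clock: 3.37
eef_pos: [601.7, -163.7, 127.4]
tcp_rot: [3.141, -0.002, 0.242]
contact_force: [1.9, 3.7, -0.9]
opening: 0.001
grasp_force: 1.7
```

```bash
python3 plan.py -26.2 -116.2 10;  python3 - <<'E'
from rig import r
import cv2,numpy as np
t=r.grab_frame('top')['pixels'];f=r.grab_frame('wrist')['pixels']
a=cv2.resize(t[150:255,220:360],(400,300),interpolation=2)
cv2.imwrite('pics/d.png',np.hstack([a,cv2.resize(f,(400,300))])[:,:,::-1])
E
```

```text
at [ 601.7 -163.7  127.4] yaw 0.242 F [ 1.9  3.7 -0.9] t 3.3667
-130 [ 599. -174.] [-0.13  0.25]
-140 [ 594. -186.] [-0.17  0.24]
-150 [ 588. -196.] [-0.21  0.21]
-160 [ 580. -205.] [-0.25  0.18]
-170 [ 572. -219.] [-0.27  0.3 ]
-180 [ 564. -232.] [-0.29  0.26]
-190 [ 554. -243.] [-0.3  0.2]
-200 [ 544. -251.] [-0.3   0.15]
-210 [ 532. -251.] [-0.29 -0.07]
-220 [ 520. -249.] [-0.27 -0.13]
```

View pics/d.png

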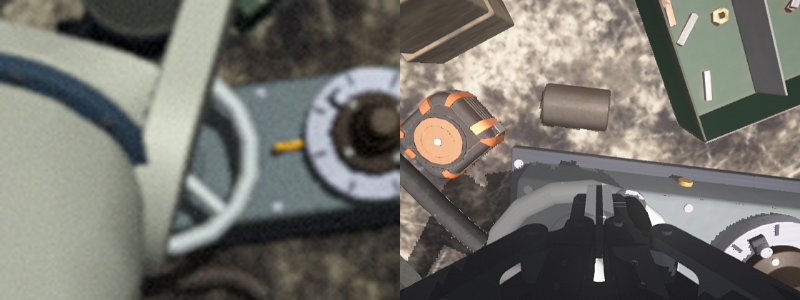

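The wrist half shows the handle partly hidden to the right of the fingers. The contact force is along the push direction, and the box and loose things are clear. Continuing.

play_rows:
  rows:
    - {"dp": [-0.13,0.26,0],"turn": [0,0,0],"fingers": 1}
    - {"dp": [-0.17,0.24,0],"turn": [0,0,0],"fingers": 1}
    - {"dp": [-0.21,0.21,0],"turn": [0,0,0],"fingers": 1}
    - {"dp": [-0.25,0.18,0],"turn": [0,0,0],"fingers": 1}
    - {"dp": [-0.27,0.3,0],"turn": [0,0,0],"fingers": 1}

```text
clock: 3.88
eef_pos: [571.5, -218.6, 127.7]
tcp_rot: [-3.141, -0.002, 0.241]
contact_force: [1.7, 5.4, -0.8]
opening: -0.003
grasp_force: 2.4
```

```bash
python3 plan.py -76.2 -126.2 10
```

```text
at [ 571.5 -218.6  127.7] yaw 0.241 F [ 1.7  5.4 -0.8] t 3.8833
-180 [ 564. -232.] [-0.27  0.28]
-190 [ 554. -243.] [-0.3  0.2]
-200 [ 544. -251.] [-0.3   0.15]
-210 [ 532. -251.] [-0.29 -0.07]
-220 [ 520. -249.] [-0.27 -0.13]
-230 [ 509. -245.] [-0.24 -0.17]
```

play_rows:
  rows:
    - {"dp": [-0.27,0.26,0],"turn": [0,0,0],"fingers": 1}
    - {"dp": [-0.3,0.2,0],"turn": [0,0,0],"fingers": 1}
    - {"dp": [-0.3,0.15,0],"turn": [0,0,0],"fingers": 1}

```text
clock: 4.13
eef_pos: [543.4, -252.3, 127.8]
tcp_rot: [3.14, -0.002, 0.241]
contact_force: [4.1, 1.4, 0.9]
opening: -0.001
grasp_force: 1.8
```

```bash
python3 plan.py -106.2 -186.2 10;  python3 - <<'E'
from rig import r
import cv2,numpy as np
t=r.grab_frame('scene')['pixels'];f=r.grab_frame('wrist')['pixels']
a=cv2.resize(t[150:255,210:350],(400,300),interpolation=2)
cv2.imwrite('pics/e.png',np.hstack([a,cv2.resize(f,(400,300))])[:,:,::-1])
E
```

```text
at [ 543.4 -252.3  127.8] yaw 0.241 F [4.1 1.4 0.9] t 4.1333
-210 [ 532. -251.] [-0.28 -0.09]
-220 [ 520. -249.] [-0.27 -0.13]
-230 [ 509. -245.] [-0.24 -0.17]
-240 [ 499. -238.] [-0.21 -0.21]
-250 [ 489. -230.] [-0.18 -0.25]
-260 [ 477. -222.] [-0.26 -0.27]
-270 [ 466. -213.] [-0.21 -0.29]
-280 [ 457. -203.] [-0.16 -0.3 ]
-290 [ 450. -192.] [-0.1 -0.3]
```

View pics/e.png

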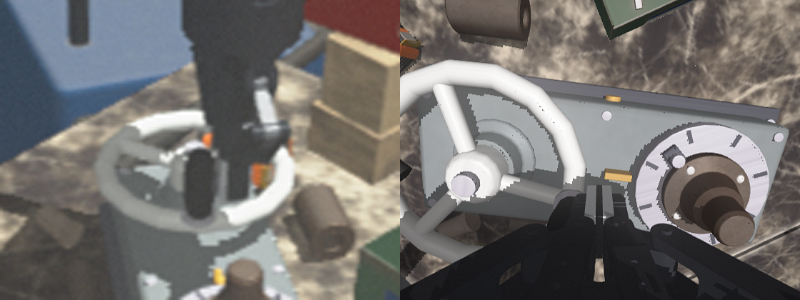

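Scene half: the handle stands at the near side of the rim (about (200,190)) with the fingers right behind it. All as planned, so I'll continue.

play_rows:
  rows:
    - {"dp": [-0.28,-0.09,0],"turn": [0,0,0],"fingers": 1}
    - {"dp": [-0.27,-0.13,0],"turn": [0,0,0],"fingers": 1}
    - {"dp": [-0.24,-0.17,0],"turn": [0,0,0],"fingers": 1}
    - {"dp": [-0.21,-0.21,0],"turn": [0,0,0],"fingers": 1}
    - {"dp": [-0.18,-0.25,0],"turn": [0,0,0],"fingers": 1}

```text
clock: 4.65
eef_pos: [489.6, -230.3, 127.7]
tcp_rot: [3.139, -0.001, 0.242]
contact_force: [2.6, -4.6, 0.2]
opening: 0.001
grasp_force: 2.3
```

```bash
python3 plan.py -156.2 -206.2 10
```

```text
at [ 489.6 -230.3  127.7] yaw 0.242 F [ 2.6 -4.6  0.2] t 4.65
-260 [ 477. -222.] [-0.26 -0.27]
-270 [ 466. -213.] [-0.21 -0.29]
-280 [ 457. -203.] [-0.16 -0.3 ]
-290 [ 450. -192.] [-0.1 -0.3]
-300 [ 450. -180.] [ 0.07 -0.29]
-310 [ 452. -169.] [ 0.13 -0.27]
```

play_rows:
  rows:
    - {"dp": [-0.26,-0.27,0],"turn": [0,0,0],"fingers": 1}
    - {"dp": [-0.21,-0.29,0],"turn": [0,0,0],"fingers": 1}
    - {"dp": [-0.16,-0.3,0],"turn": [0,0,0],"fingers": 1}
    - {"dp": [-0.1,-0.3,0],"turn": [0,0,0],"fingers": 1}
    - {"dp": [0.07,-0.29,0],"turn": [0,0,0],"fingers": 1}

```text
clock: 5.07
eef_pos: [448.9, -179.1, 127.4]
tcp_rot: [3.141, 0.001, 0.241]
contact_force: [-0.2, -4.3, 1.8]
opening: -0.0
grasp_force: 1.9
```

```bash
python3 plan.py -206.2 -256.2 10
```

```text
at [ 448.9 -179.1  127.4] yaw 0.241 F [-0.2 -4.3  1.8] t 5.0667
-310 [ 452. -169.] [ 0.14 -0.24]
-320 [ 457. -157.] [ 0.17 -0.24]
-330 [ 463. -147.] [ 0.21 -0.21]
-340 [ 471. -138.] [ 0.25 -0.18]
-350 [ 479. -124.] [ 0.27 -0.3 ]
-360 [ 487. -111.] [ 0.29 -0.26]
```

play_rows:
  rows:
    - {"dp": [0.14,-0.25,0],"turn": [0,0,0],"fingers": 1}
    - {"dp": [0.17,-0.24,0],"turn": [0,0,0],"fingers": 1}
    - {"dp": [0.21,-0.21,0],"turn": [0,0,0],"fingers": 1}
    - {"dp": [0.25,-0.18,0],"turn": [0,0,0],"fingers": 1}
    - {"dp": [0,0,0],"turn": [0,0,0],"fingers": 1}

```text
clock: 5.48
eef_pos: [471.9, -135.6, 126.9]
tcp_rot: [-3.14, 0.001, 0.243]
contact_force: [0.1, -0.0, 0.0]
opening: -0.004
grasp_force: 0.0
```

play_rows:
  rows:
    - {"dp": [-0.6,0,0],"turn": [0,0,0],"fingers": 1}
    - {"dp": [0,-0.2,-0.8],"turn": [0,0,0],"fingers": 1}
    - {"dp": [0.1,-0.2,-0.8],"turn": [0,0,0],"fingers": 1}
    - {"dp": [0.1,-0.2,-0.8],"turn": [0,0,0],"fingers": 1}
    - {"dp": [0.1,0,-0.7],"turn": [0,0,0],"fingers": 1}

```text
clock: 5.9
eef_pos: [453.7, -116.1, 253.0]
tcp_rot: [-3.141, 0.0, 0.242]
contact_force: [1.0, -0.8, 0.4]
opening: -0.002
grasp_force: 0.0
```

play_rows:
  rows:
    - {"dp": [0,0,0],"turn": [0,0,0],"fingers": 1}
    - {"dp": [0,0,0],"turn": [0,0,0],"fingers": 1}

```text
clock: 6.07
eef_pos: [455.2, -117.2, 252.7]
tcp_rot: [3.14, -0.003, 0.242]
contact_force: [-0.6, -0.4, -0.2]
opening: -0.0
grasp_force: 0.0
```

```bash
cat > look.py <<'E'
import sys
from rig import r
from h import *
f=r.grab_frame('wrist');s=r.sense();print(s['clock'],s['eef_pos'].round(1),s['tcp_rot'].round(3))
g=f['pixels'].copy();cv2.imwrite('pics/'+sys.argv[1],g[:,:,::-1]);np.save('w1.npy',g)
for P in([509.3,-105.5,158],[525.5,-171.5,117]):print(proj(f,P))
np.savez('w1.npz',**{k:np.array(v) for k,v in f.items()})
E
python3 look.py w1.png
```

```text
6.1167 [ 454.2 -117.1  251.3] [ 3.142 -0.     0.242]
[[280.08032305 127.14940955]]
[[373.85239369 123.19336746]]
```

View pics/w1.png

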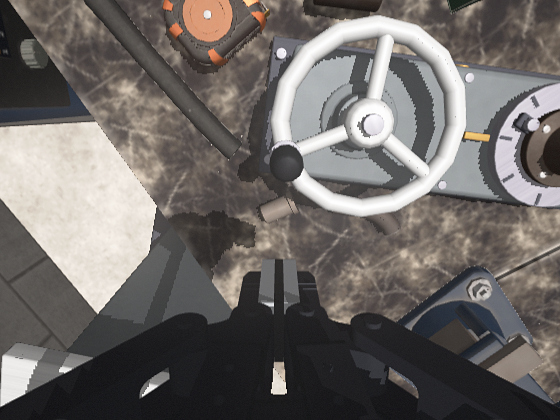

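The wrist view shows the handle at (286,163) and the hub at (372,123). It's a little short of the start position, as intended. Next I'll measure the remaining angle against the first hover picture.

```bash
cat > ang.py <<'E'
import sys
from h import *
from scipy.spatial.transform import Rotation as Ro
def T(p,e):
    M=np.eye(4);M[:3,:3]=Ro.from_euler('xyz',e).as_matrix();M[:3,3]=p;return M
z=np.load('w1.npz');f1={k:z[k] for k in z.files}
e=[float(x) for x in sys.argv[1:7]]; X=np.linalg.inv(T(e[:3],e[3:]))@f1['pose']
f0=dict(f1);f0['pose']=T([460.81,-115.87,251.54],[-3.1401,-.0020,.2451])@X;f0['pixels']=cv2.imread('pics/w.png')[:,:,::-1]
def blob(f,p):
    g=cv2.cvtColor(np.ascontiguousarray(f['pixels']),cv2.COLOR_RGB2GRAY);x,y=map(int,p)
    w=g[y-30:y+30,x-30:x+30];m=cv2.morphologyEx((w<45).astype(np.uint8),cv2.MORPH_OPEN,np.ones((9,9)))
    n,l,s,c=cv2.connectedComponentsWithStats(m);i=1+np.argmax(s[1:,4]);print('blob',s[i]);return c[i]+[x-30,y-30]
def gray(f):return cv2.cvtColor(np.ascontiguousarray(f['pixels']),cv2.COLOR_RGB2GRAY)
hub0=np.array([372.5,132.]);tp=gray(f0)[120:145,360:386]
R=cv2.matchTemplate(gray(f1)[80:200,320:430],tp,cv2.TM_CCOEFF_NORMED);_,v,_,l=cv2.minMaxLoc(R)
hub1=hub0+np.array(l)+[320-360,80-120];print('hub1',hub1,v)
for f,h,hu in((f0,(282,134),hub0),(f1,eval(sys.argv[7]),hub1)):
    b=blob(f,h);A=atz(f,b,152);B=atz(f,hu,117);d=A-B
    print(b.round(1),A.round(1),B.round(1),'r',np.hypot(*d[:2]).round(1),'ang',np.degrees(np.arctan2(d[1],d[0])).round(2))
E
python3 ang.py 454.2 -117.1 251.3 3.1416 0 .242 "(286,163)"
# top camera for comparison
python3 - <<'E'
from rig import r
print(r.sense()['eef_pos'].round(1), r.sense()['tcp_rot'].round(4))
E
```

```text
hub1 [372.5 123. ] 0.8908299803733826
[ 454.2 -117.1  251.3] [ 3.1415e+00 -5.0000e-04  2.4180e-01]Traceback (most recent call last):
  File "ang.py", line 18, in <module>
    b=blob(f,h);A=atz(f,b,152);B=atz(f,hu,117);d=A-B
  File "ang.py", line 12, in blob
    n,l,s,c=cv2.connectedComponentsWithStats(m);i=1+np.argmax(s[1:,4]);print('blob',s[i]);return c[i]+[x-30,y-30]
                                                    ~~~~~~~~~^^^^^^^^^
    return _wrapfunc(a, 'argmax', axis=axis, out=out, **kwds)
    return bound(*args, **kwds)
ValueError: attempt to get argmax of an empty sequence
```

```bash
python3 - <<'E'
import cv2
for n,x,y in(('w',282,134),('w1',286,163)):
    g=cv2.imread(f'pics/{n}.png',0);print(g[y,x-26:x+27:2],g[y-26:y+27:2,x])
E
sed -i 's/w<45/w<62/' ang.py; python3 ang.py 454.2 -117.1 251.3 3.1416 0 .242 "(286,163)"
```

```text
[ 59  61  58  56  47  48  54  58  61  65  70  71  76  79  78  79  77  78
  67  60  56 240 229 229 229 229 230] [238 239 242 230 237  48  56  58  60  67  80  79  78  79  77  73  71  69
  66  63  63  59  44 224 234 231 228]
[ 62  62  62  88 109  46  49  53  55  60  62  67  70  74  78  79  80  79
  75  67  61  59 172 167 169 169 167] [244 232 223 230  62  59  59  57  58  62  74  80  78  74  72  71  69  64
  65  64  61  57  59  72  60  64  68]
hub1 [372.5 123. ] 0.8908299803733826
blob [  0  20  19  16 200]
[260.2 132.8] [509.1 -92.7 152. ] [ 526.3 -170.8  117. ] r 80.1 ang 102.38
blob [ 17  44  12  16 175]
[278.8 184.6] [ 472.6 -113.8  152. ] [ 525.4 -170.5  117. ] r 77.5 ang 132.92
```

```bash
cat > ang2.py <<'E'
# masked template match of handle and hub nut, first hover picture against the latest
src=open('ang.py').read().split('def blob')[0];exec(src)
G=lambda f:cv2.GaussianBlur(cv2.cvtColor(np.ascontiguousarray(f['pixels']),cv2.COLOR_RGB2GRAY),(3,3),0).astype(np.float32)
def match(c,rad,g,S=45):
    x,y=c;tp=G(f0)[y-rad:y+rad+1,x-rad:x+rad+1];m=np.zeros_like(tp);cv2.circle(m,(rad,rad),rad,1,-1)
    gx,gy=g;w=G(f1)[gy-S:gy+S+1,gx-S:gx+S+1]
    R=cv2.matchTemplate(w,tp,cv2.TM_SQDIFF,mask=m);v,_,l,_=cv2.minMaxLoc(R);j,i=l
    q=lambda a,b,c:(a-c)/(2*(a-2*b+c))
    dx=q(R[i,j-1],R[i,j],R[i,j+1]);dy=q(R[i-1,j],R[i,j],R[i+1,j])
    return np.array([j+dx+rad+gx-S,i+dy+rad+gy-S]),np.sqrt(v/m.sum())
g=eval(sys.argv[7])
h1,e1=match((280,135),17,g);u1,e2=match((372,132),10,(372,127),30)
print('handle',h1.round(1),e1,'hub',u1.round(1),e2)
for f,b,u in((f0,(280,135),(372,132)),(f1,h1,u1)):
    A=atz(f,b,152);B=atz(f,u,117);d=A-B
    print(A.round(1),B.round(1),'r',np.hypot(*d[:2]).round(1),'ang',np.degrees(np.arctan2(d[1],d[0])).round(2))
E
python3 ang2.py 454.2 -117.1 251.3 3.1416 0 .242 "(286,163)"
```

```text
handle [285.7 163.2] 4.502065 hub [371.4 123.9] 10.545679
[ 510.8 -105.2  152. ] [ 526.2 -170.5  117. ] r 67.1 ang 103.24
[ 487.5 -114.7  152. ] [ 524.6 -170.   117. ] r 66.6 ang 123.87
```

play_rows:
  rows:
    - {"dp": [-0.4,0,0],"turn": [0,0,0],"fingers": 1}
    - {"dp": [0,0,0.8],"turn": [0,0,0],"fingers": 1}
    - {"dp": [0,0,0.8],"turn": [0,0,0],"fingers": 1}
    - {"dp": [0,0,0.8],"turn": [0,0,0],"fingers": 1}
    - {"dp": [0,0,0.65],"turn": [0,0,0],"fingers": 1}

```text
clock: 6.53
eef_pos: [436.4, -120.7, 126.0]
tcp_rot: [-3.14, 0.003, 0.241]
contact_force: [0.2, 0.1, -0.0]
opening: -0.003
grasp_force: 0.0
```

play_rows:
  rows:
    - {"dp": [0,0,0],"turn": [0,0,0],"fingers": 1}
    - {"dp": [0,0,0],"turn": [0,0,0],"fingers": 1}
    - {"dp": [0,0,0],"turn": [0,0,0],"fingers": 1}

```text
clock: 6.78
eef_pos: [438.8, -121.3, 129.7]
tcp_rot: [-3.141, 0.0, 0.241]
contact_force: [1.3, 0.1, 0.4]
opening: 0.001
grasp_force: 0.0
```

play_rows:
  rows:
    - {"dp": [0.35,0,0],"turn": [0,0,0],"fingers": 1}
    - {"dp": [0.35,0.03,0],"turn": [0,0,0],"fingers": 1}
    - {"dp": [0.2,0,0],"turn": [0,0,0],"fingers": 1}
    - {"dp": [0.2,0,0],"turn": [0,0,0],"fingers": 1}
    - {"dp": [0,0,0],"turn": [0,0,0],"fingers": 1}

```text
clock: 7.2
eef_pos: [483.5, -111.4, 130.3]
tcp_rot: [3.141, -0.002, 0.242]
contact_force: [-0.4, 0.4, 0.1]
opening: -0.003
grasp_force: 0.0
```

play_rows:
  rows:
    - {"dp": [0,0,0],"turn": [0,0,0],"fingers": 1}
    - {"dp": [0,0,0],"turn": [0,0,0],"fingers": 1}
    - {"dp": [0,0,0],"turn": [0,0,0],"fingers": 1}

```text
clock: 7.45
eef_pos: [482.2, -112.1, 129.9]
tcp_rot: [3.141, -0.001, 0.241]
contact_force: [0.1, 0.3, 1.0]
opening: 0.003
grasp_force: 0.0
```

play_rows:
  rows:
    - {"dp": [-0.7,0,0],"turn": [0,0,0],"fingers": 1}
    - {"dp": [0,0,-0.8],"turn": [0,0,0],"fingers": 1}
    - {"dp": [0,0,-0.8],"turn": [0,0,0],"fingers": 1}
    - {"dp": [0,0,-0.8],"turn": [0,0,0],"fingers": 1}
    - {"dp": [0,0,-0.65],"turn": [0,0,0],"fingers": 1}

```text
clock: 7.87
eef_pos: [454.7, -118.9, 253.9]
tcp_rot: [3.14, -0.002, 0.241]
contact_force: [0.5, 0.0, 0.9]
opening: -0.001
grasp_force: 0.0
```

play_rows:
  rows:
    - {"dp": [0,0,0],"turn": [0,0,0],"fingers": 1}
    - {"dp": [0,0,0],"turn": [0,0,0],"fingers": 1}
    - {"dp": [0,0,0],"turn": [0,0,0],"fingers": 1}

```text
clock: 8.12
eef_pos: [454.0, -118.6, 250.9]
tcp_rot: [3.142, 0.0, 0.241]
contact_force: [0.1, -0.0, 0.4]
opening: 0.002
grasp_force: 0.0
```

```bash
python3 look.py w2.png; python3 - <<'E' > e.txt
from rig import r
s=r.sense();print(*s['eef_pos'].round(2),*s['tcp_rot'].round(4))
E
cat e.txt; python3 ang2.py $(cat e.txt) "(283,140)"
```

```text
8.1667 [ 453.7 -118.5  250.3] [-3.141e+00  1.000e-03  2.410e-01]
[[278.50025958 124.44061852]]
[[373.45343085 120.58690869]]
453.72 -118.48 250.32 -3.141 0.0012 0.2412
handle [277.8 128.4] 2.7336438 hub [371.  121.1] 3.116558
[ 510.  -105.1  152. ] [ 525.3 -170.2  117. ] r 66.8 ang 103.17
[ 506.4 -105.8  152. ] [ 524.7 -169.9  117. ] r 66.7 ang 105.92
```

```bash
cat > sc.py <<'E'
from rig import r
from h import *
a=np.load('ref_s.npy');f=r.grab_frame('scene');b=f['pixels']
H=lambda t:np.array([525.3+68*np.cos(t),-172.5+68*np.sin(t),150])
th=np.radians(103.5);J=(proj(f,H(th-.05))-proj(f,H(th+.05)))[0]/np.degrees(.1);print('px/deg cw',J)
U=8
def up(i):return cv2.resize(i[150:200,245:300],None,fx=U,fy=U,interpolation=cv2.INTER_CUBIC)
A,B=up(a),up(b)
x0,x1,y0,y1=[int(v) for v in((263-245)*U,(276-245)*U,(168-150)*U,(188-150)*U)]
R=cv2.matchTemplate(B,A[y0:y1,x0:x1],cv2.TM_CCOEFF_NORMED);_,v,_,l=cv2.minMaxLoc(R)
d=(np.array(l)-[x0,y0])/U;print('shift px',d,v,'deg to go',-(d@J)/(J@J))
E
python3 sc.py
```

```text
px/deg cw [ 0.51549291 -0.06531405]
shift px [-1.25   0.375] 0.9695305228233337 deg to go 2.477265594285627
```

play_rows:
  rows:
    - {"dp": [0,0,0.8],"turn": [0,0,0],"fingers": 1}
    - {"dp": [0,0,0.8],"turn": [0,0,0],"fingers": 1}
    - {"dp": [0,0,0.8],"turn": [0,0,0],"fingers": 1}
    - {"dp": [0,0,0.65],"turn": [0,0,0],"fingers": 1}
    - {"dp": [0,0,0],"turn": [0,0,0],"fingers": 1}

```text
clock: 8.63
eef_pos: [450.3, -117.5, 124.0]
tcp_rot: [-3.137, 0.009, 0.241]
contact_force: [-1.0, 0.3, 0.2]
opening: 0.0
grasp_force: 0.0
```

play_rows:
  rows:
    - {"dp": [0,0,0],"turn": [0,0,0],"fingers": 1}
    - {"dp": [0.17,0,0],"turn": [0,0,0],"fingers": 1}
    - {"dp": [0.2,0,0],"turn": [0,0,0],"fingers": 1}
    - {"dp": [0.2,0,0],"turn": [0,0,0],"fingers": 1}
    - {"dp": [0.2,0,0],"turn": [0,0,0],"fingers": 1}

```text
clock: 9.05
eef_pos: [486.0, -111.1, 130.6]
tcp_rot: [3.141, -0.002, 0.242]
contact_force: [-4.0, -0.1, 3.2]
opening: -0.003
grasp_force: 2.3
```

play_rows:
  rows:
    - {"dp": [0,0,0],"turn": [0,0,0],"fingers": 1}
    - {"dp": [0,0,0],"turn": [0,0,0],"fingers": 1}
    - {"dp": [0,0,0],"turn": [0,0,0],"fingers": 1}

```text
clock: 9.3
eef_pos: [484.5, -111.1, 129.4]
tcp_rot: [3.141, -0.0, 0.242]
contact_force: [-0.6, 0.7, -0.1]
opening: 0.0
grasp_force: 0.0
```

play_rows:
  rows:
    - {"dp": [-0.77,0,0],"turn": [0,0,0],"fingers": 1}
    - {"dp": [0,0,-0.8],"turn": [0,0,0],"fingers": 1}
    - {"dp": [0,0,-0.8],"turn": [0,0,0],"fingers": 1}
    - {"dp": [0,0,-0.8],"turn": [0,0,0],"fingers": 1}
    - {"dp": [0,0,-0.65],"turn": [0,0,0],"fingers": 1}

```text
clock: 9.72
eef_pos: [454.3, -118.8, 253.6]
tcp_rot: [3.141, -0.001, 0.241]
contact_force: [1.1, -0.1, 0.5]
opening: 0.0
grasp_force: 0.0
```

play_rows:
  rows:
    - {"dp": [0,0,0],"turn": [0,0,0],"fingers": 1}
    - {"dp": [0,0,0],"turn": [0,0,0],"fingers": 1}
    - {"dp": [0,0,0],"turn": [0,0,0],"fingers": 1}

```text
clock: 9.97
eef_pos: [453.8, -118.5, 250.7]
tcp_rot: [-3.141, 0.001, 0.241]
contact_force: [-0.6, 0.8, -0.5]
opening: 0.0
grasp_force: 0.0
```

```bash
python3 look.py w3.png; python3 - <<'E' > e.txt
from rig import r
s=r.sense();print(*s['eef_pos'].round(2),*s['tcp_rot'].round(4))
E
cat e.txt; python3 ang2.py $(cat e.txt) "(279,128)"; python3 sc.py
```

```text
10.0167 [ 453.5 -118.4  250.1] [-3.141e+00  2.000e-03  2.410e-01]
[[278.77380118 124.08809047]]
[[373.81311895 120.26277884]]
453.54 -118.39 250.14 -3.1407 0.0016 0.2413
handle [278.3 122.6] 4.648941 hub [371.3 120.9] 6.5718546
[ 510.  -105.2  152. ] [ 525.2 -170.2  117. ] r 66.8 ang 103.17
[ 509.7 -105.1  152. ] [ 524.6 -169.9  117. ] r 66.5 ang 102.96
px/deg cw [ 0.51549291 -0.06531405]
shift px [0.125 0.   ] 0.9872631430625916 deg to go -0.23865512585773765
```

```bash
python3 -c "
from rig import r
print(r.sign_off())"
```

```text
the job is handed in; nothing more can be done
None
```

I pushed the wheel by its handle through one full clockwise turn and handed the job in at about 10 s. Two cameras put the handle within about 0.3° of its start, and the fingers are clear above it; the verdict was not shown.

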